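Close up the falafel stall's drawer and lid

ROBOT

A 6-joint arm with a two-finger parallel gripper is mounted at the origin on the work surface. World frame = base frame: x ahead of the robot, y to its left, z up, the work surface at z = 0. Lengths are in m, angles in degrees, forces in N, time in s.
With the tool pointing down it reaches from about 0.25 to 0.725 m from the base axis. Payload 9.7 kg.
Tool frame: the origin (TCP) lies midway between the tips of the shut fingers; the grasp point (between the pads) lies 19 mm behind it; z points along the fingers, y is the line along which they close (so a half turn about z gives the same grasp; the last joint's range is limited). The gripper opens to 85 mm and grips with 20 to 120 N. Pads are 22 mm wide; open, the fingers measure 114 mm over their backs; the gripper's body (76 mm by 85 mm) begins 54 mm behind the grasp point. The pads swing forward as they close: fully open they stand 13 mm farther back than shut.
Start: joints at [-69.5, 4.979, 10.078, 95.1, 0, 90], TCP at [0.193, -0.515, 0.231] pointing down, gripper open.
Joint ranges: [-179.16, 179.16], [-48.56, 103.87], [-65.8, 70.77], [-126.05, 130.52], [-82.76, 87.17], [-180, 180]. Speed limits (degrees/s): [127.2, 127.2, 147.25, 180, 180, 180].

INTERFACE

Orientations are given as [roll, pitch, yaw] about the fixed x, y, z axes, in that order (R = Rz(yaw) Ry(pitch) Rx(roll)).
In Python, from workcell import bot gives the robot as it stands.
- The arm moves only by the shell command python3 -m crank 'ROWS' [FORCE]. ROWS is JSON, a list of rows, each an object with "gripper": the finger opening in mm, from 0 to 85.4; "travel": the shift along the tool's x, y, z in mm, a list of three; "twist": the turn, a rotation vector about the tool's x, y, z in rad, a list of three. In form: [{"gripper": gripper, "travel": [tx, ty, tz], "twist": [rx, ry, rz]}, ...]. A call has 1 to 12 rows; each row shifts and turns the commanded pose from where the row before left it, along the tool's axes as they then stand; what a row does not reach is not made up. A row lasts 1/8 s, in which the tool goes at most 62.5 mm and 10.7 degrees, less where a joint would pass 70% of its speed; a pose out of reach is approached as far as the arm can. A call is refused whole if a number of a shift passes 62.5 or a number of a turn 0.188, either way. A call with a gripper value outside its range is refused whole. The fingers move at their own pace and stop on an object; FORCE is the grip in N (left out, the last holds). Time passes only in rows, so rows that do not move let the fingers close. It gives the time, the measured TCP pose, the force, the opening and the grip force at its end, in the units of the state.
- bot.get_obs(): the state, without advancing time (a new reading comes with each control period).
- bot.camera(name): name is "scene" or "top"; returns the picture (480x640x3 uint8, red, green, blue); there is no depth.
- bot.calibration(name): a dict with "vfov" (degrees; the focal length in pixels is half the picture's height over the tangent of half this angle, whatever the lens; pixels are square), "cx", "cy" (the principal point, pixels), "k1" (the pictures are not rectified: a ray, as slopes to the right and down, at radius r is drawn at 1 + k1 r^2 times it, then the intrinsics apply), "camera_from_world" (4x4, takes a point from world to camera coordinates). Camera axes: x right, y down, z forward; pixel columns grow to the right and rows downward; lengths in m; the calibration is good to about 2 mm. A picture is of the moment at which its call begins. calibration takes no time and is no camera call.
- bot.job_done(): hands the job in; it is judged then, once.
The state is a dict: "time": time; "q": joint angles; "qd": joint speeds; "joint_efforts": joint torques, N m; "ee_pos": TCP position; "tcp_rot": TCP orientation; "wrist_force": force on the tool from outside, world axes, zero at the start; "torque": the same for the moment, N m; "opening": finger opening in m; "grasp_force": force on a finger pad.
Only numpy, scipy, OpenCV 4.12 (cv2) and the standard library are available. Lean on these libraries where they do the work, as an engineer would, in place of code of your own. Each camera call takes 0.05 s, during which the arm holds its last target. There are 200 camera calls.

TASK

Service is over, so close up the stall's counter: push the open drawer of the steel drawer unit fully shut, and push the lid of the steel falafel box down until it is fully shut, in either order. A gentle push with the fingertips is enough for each, so slam nothing. Pick nothing up: the two white pots ride in standing in the drawer, and everything else on the counter stays where it is.

Things in the scene. Friction and masses are not known exactly. Their poses are not given: they have to be found in the camera images.
- unit: (all sizes here in mm) steel drawer unit fixed to the counter: a shell 200 deep (x), 200 wide (y), 90 high. Origin: centre of the lower edge of its open front; x points into the unit (away from the robot, turned by up to 0.25 rad), y to the left along the front, z up. One drawer fills the front. It and the falafel box stand side by side, one on the left, one on the right, in either arrangement
- drawer (a joint): how far the drawer is pulled out of the unit, m: 0 fully shut, up to 0.12; it comes out along the unit's -x. It stays where it is left; it takes about 2 to 4 N to slide and meets a stop at 0
- drawer_pull (a point): centre of the face of the drawer's black pull, a solid block 80 wide, 26 high, 18 deep on the drawer's flat aluminium front; 45 above the counter. The front is 196 wide, 12 thick, from 6 to 84 above the counter; its outer face is 18 behind this point (towards the unit). Axes as unit. Shut, this point is 30 in front of the unit's origin
- drawer_floor (a point): point on the drawer's inner floor just behind its front, 12 above the counter, midway across. Axes as unit. The drawer's inside is 176 deep, 176 wide; its side and back walls rise 36 above this floor
- pot_a: white ceramic pot (open cup), 52 dia, 42 high, standing loose in the drawer. Origin: centre of its underside, z up
- pot_b: white ceramic pot (open cup), 42 dia, 50 high, standing loose in the drawer. Origin: centre of its underside, z up
- box: open steel box holding falafel, fixed to the counter: 160 deep (x), 200 wide (y), 85 high to the rim, walls 4. Origin: centre of its underside; x points away from the robot (turned by up to 0.25 rad), y to the left, z up. Its lid is hinged on the far (+x) rim
- lid (a joint): opening angle of the lid, rad: 0 shut flat on the box, 1.57 standing upright; at the start it stands open leaning over the box. A stiff hinge: it stays where it is left and needs about 1 to 4 N near its free edge to be pushed down; it meets a stop at 0
- lid_hinge (a point): middle of the hinge line, level with the lid's outer (upper) face, when shut 91 above the counter; the axes turn with the lid: -x runs along the lid towards its free edge, z is the outward normal of its outer face (up when shut)
- lid_edge (a point): middle of the lid's free edge on the outer face, 160 from lid_hinge; axes as lid_hinge. The lid is a flat steel sheet 6 thick and 204 wide; a tab 70 wide and 19 long goes on beyond the edge in the same plane
- dip: steel dip cup, 64 dia, 45 high, standing in the gap between the drawer unit and the falafel box. Loose, to be left alone; origin: centre of its underside, z up
- plates: stack of white paper plates, 220 dia, 66 high, on the left of the counter. Loose, to be left alone; origin: centre of its underside, z up
- sticks: clear plastic tumbler of wooden forks, 84 dia, about 160 high over the forks, on the right of the counter. Loose, to be left alone; origin: centre of its underside, z up
- jug: white plastic bottle, 100 dia, 220 high, on the right of the counter. Loose, to be left alone; origin: centre of its underside, z up
- shaker: glass shaker with a steel cap, 44 dia, 85 high, on the right, nearer the robot. Loose, to be left alone; origin: centre of its underside, z up
- spoon: wooden spoon 170 long lying flat, pointing away from the robot, on the counter before the gap between the two units; its x axis runs along it towards the bowl of the spoon, its origin is about mid-length. Loose, to be left alone

How it is judged (in metres and radians):
At the end, for the whole second after the job is handed in: The drawer is within 4 mm of shut and the lid within 0.05 rad of shut, both at rest; both pots stand upright (within 0.3 rad) at rest on the drawer's floor; every other loose thing is within 30 mm of where it started (value of joint drawer below 0.004 m and value of joint lid below 0.05 rad and velocity of joint lid between -0.05 and 0.05 rad/s and velocity of joint drawer between -0.01 and 0.01 m/s and angle between each of pot_a, pot_b's own z axis and vertical below 0.3 rad and z of pot_a in the frame of drawer_floor between -0.01 and 0.012 m and x of pot_a in the frame of drawer_floor between 0 and 0.18 m and linear speed of each of pot_a, pot_b below 0.03 m/s and z of pot_b in the frame of drawer_floor between -0.01 and 0.012 m and x of pot_b in the frame of drawer_floor between 0 and 0.18 m and distance of each of dip, plates, sticks, jug, shaker, spoon from where it was at the start of the episode below 0.03 m); the robot touches nothing.
It fails at once if a pot was lifted off the drawer's floor by more than 12 mm (z of any of pot_a, pot_b in the frame of drawer_floor above 0.012 m).
It fails at once if the drawer was slammed (faster than 0.4 m/s) (velocity of joint drawer below -0.4 m/s).
It fails at once if the lid was slammed (faster than 3 rad/s) (velocity of joint lid below -3 rad/s).
It fails at once if another thing on the counter was moved by more than 30 mm or lifted (distance of any of dip, plates, sticks, jug, shaker, spoon from where it was at the start of the episode above 0.03 m).
It fails at once if a pot or a bystander was tipped by more than 0.5 rad (angle between any of pot_a, pot_b, dip, plates, sticks, jug, shaker's own z axis and vertical above 0.5 rad).
It also fails if it takes over 54 s, if anything falls off the work surface, if the arm or the gripper's body presses on something with over 40 N, if the wrist force passes 120 N, or if a joint passes its speed limit or range.

## Working session

There is one attempt and no reset: what is moved stays moved. The work goes in short steps, Python scripts to look and compute and a shell command to move; the robot and the scene stay as the last step left them, time stands still between calls to the robot, and variables do not carry over. Pictures are saved under pics/ and viewed, at most 10 in all, crops included, and the job is handed in when it is done.

```bash
mkdir -p pics
cat > h.py <<'E'
import numpy as np, cv2
from workcell import bot
def cal(n):
    c=bot.calibration(n); f=240/np.tan(np.radians(c["vfov"])/2)
    K=np.array([[f,0,c["cx"]],[0,f,c["cy"]],[0,0,1.]]); return K,np.array([c["k1"],0,0,0.]),np.array(c["camera_from_world"])
def ray(n,uv):
    K,d,T=cal(n); u=cv2.undistortPoints(np.array([[uv]],float),K,d)[0,0]
    R=T[:3,:3]; return -R.T@T[:3,3], R.T@np.array([u[0],u[1],1])
def onz(n,uv,z):
    o,v=ray(n,uv); return o+v*(z-o[2])/v[2]
def proj(n,P):
    K,d,T=cal(n); return cv2.projectPoints(np.array(P,float).reshape(-1,3),cv2.Rodrigues(T[:3,:3])[0],T[:3,3],K,d)[0][:,0]
E
python3 - <<'E'
from h import *
for n in("scene","top"):
    cv2.imwrite(f"pics/{n}0.png",bot.camera(n)[:,:,::-1]); o,v=ray(n,(320,240)); print(n,o,v,cal(n)[1][0])
print(bot.get_obs())
E
```

```text
scene [1.54559735 0.41386239 1.28516136] [-0.64576578 -0.25262728 -0.72062547] 0.045603433149777106
top [ 0.31487846 -0.0061021   1.45028105] [ 0.15019268  0.03191361 -0.9883692 ] 0.005989964699771453
{'time': 0.1, 'q': array([-6.94994862e+01,  5.00850458e+00,  1.00364491e+01,  9.51004818e+01,
        1.50294593e-03,  8.99986520e+01]), 'qd': array([-0.0263756 , -0.1253599 ,  0.03976266,  0.10105992, -0.03333135,
       -0.05443575]), 'joint_efforts': array([-1.24049908e-03, -5.21562517e+01,  4.65651977e+01,  1.59631530e-02,
       -7.40584665e-05, -1.68068345e-05]), 'ee_pos': array([ 0.19254604, -0.51495234,  0.23062585]), 'tcp_rot': array([-1.79927463e+02, -1.50465129e-03,  2.05018599e+01]), 'wrist_force': array([ 0.33892403, -1.08543227, -0.36152819]), 'torque': array([-0.01362731, -0.01864079,  0.01139981]), 'grasp_force': 0.0, 'opening': 0.08531283314537859}
```

View pics/scene0.png

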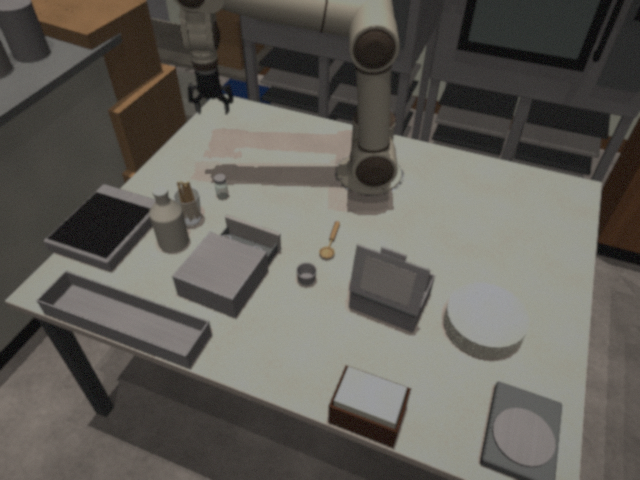

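View pics/top0.png

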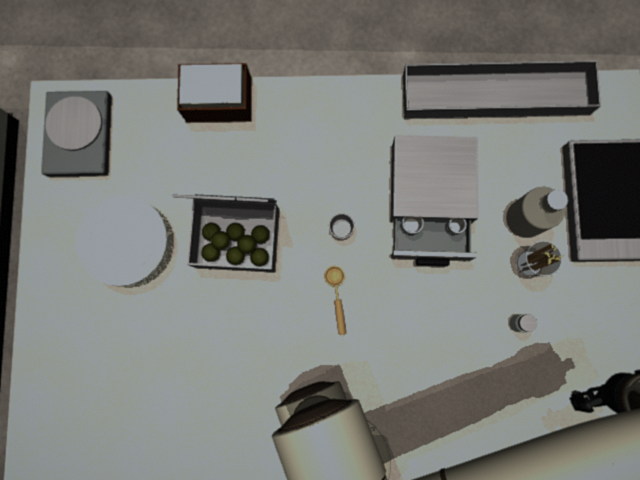

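The scene view shows the lid near (393,275), with its tab at (393,255), and the unit near (230,265). In the top view the box is at (235,235) with its lid nearly edge-on at (225,197). The drawer front is along row 257 (columns 392–475), with the pull at (432,262).

Run:
```python
import cv2,numpy as np
t=cv2.imread("pics/top0.png"); s=cv2.imread("pics/scene0.png")
a=cv2.resize(t[120:280,160:300],None,fx=4,fy=3.75,interpolation=2)[:600,:]
a=cv2.resize(t[180:280,165:295],None,fx=3,fy=3,interpolation=2)
b=cv2.resize(t[125:275,380:490],None,fx=3,fy=3,interpolation=2)
c=cv2.resize(s[235:335,340:450],None,fx=3,fy=3,interpolation=2)
im=np.zeros((600,730,3),np.uint8); im[:300,:390]=a; im[300:,:330]=c; im[:450,395:725]=b
cv2.imwrite("pics/crop.png",cv2.convertScaleAbs(im,alpha=1.5))
```

```text
(no output)
```

View pics/crop.png

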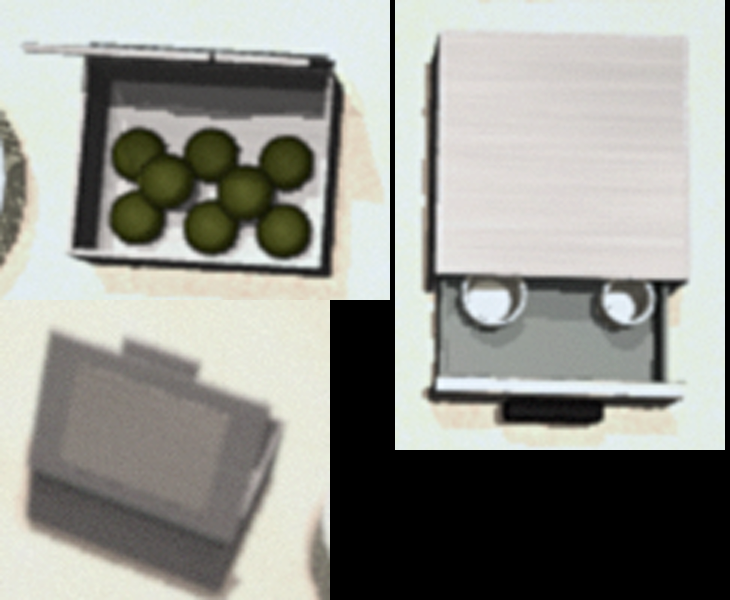

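Run:
```python
from h import *
np.set_printoptions(precision=4,suppress=True)
for k,p,z in [("box nearL",(190,265),.085),("box nearR",(274,269.5),.085),("unit farL",(394.5,136),.09),("unit farR",(477.5,137.5),.09),("unit nearR",(477,217.5),.09),("unit nearL",(394,216),.09),
 ("front topL",(394,257),.084),("front topR",(475.5,257.8),.084),("pull L",(416,264),.058),("pull R",(449,265),.058),("potA",(411,216+3),.05),("spoon bowl",(335,275),.01),("spoon end",(342,334),.01),("dip",(342,226),.045),("shaker",(523,323),.085),("sticks",(540,260),.12)]:
    print(k,onz("top",p,z))
print("hinge L/R",onz("scene",(415,316.7),.091),onz("scene",(350,291.7),.091))
def tri(a,b):
    o1,v1=ray("scene",a);o2,v2=ray("top",b)
    s=np.linalg.lstsq(np.c_[v1,-v2],o2-o1,rcond=None)[0]; p,q=o1+s[0]*v1,o2+s[1]*v2
    return (p+q)/2,np.linalg.norm(p-q)
print("lid L",tri((430.7,270.7),(173.3,195))); print("lid R",tri((356.7,245),(268,202)))
```

```text
box nearL [0.4675 0.3453 0.085 ]
box nearR [0.4538 0.147  0.085 ]
unit farL [ 0.7734 -0.1452  0.09  ]
unit farR [ 0.766  -0.3452  0.09  ]
unit nearR [ 0.5696 -0.3341  0.09  ]
unit nearL [ 0.5764 -0.1382  0.09  ]
front topL [ 0.4793 -0.1359  0.084 ]
front topR [ 0.4745 -0.3271  0.084 ]
pull L [ 0.4647 -0.1905  0.058 ]
pull R [ 0.4612 -0.2692  0.058 ]
potA [ 0.576  -0.1833  0.05  ]
spoon bowl [0.4456 0.0042 0.01  ]
spoon end [ 0.3012 -0.0108  0.01  ]
dip [ 0.5622 -0.0149  0.045 ]
shaker [ 0.3215 -0.4283  0.085 ]
sticks [ 0.463 -0.465  0.12 ]
hinge L/R [0.6437 0.339  0.091 ] [0.63   0.1482 0.091 ]
lid L (array([0.6008, 0.3465, 0.2381]), np.float64(0.002635674706928452))
lid R (array([0.5834, 0.1431, 0.2342]), np.float64(0.0003613339759851882))
```

```bash
python3 -m crank '[{"gripper":0,"travel":[0,0,0],"twist":[0,0,0.13]},{"gripper":0,"travel":[0,0,0],"twist":[0,0,0.13]},{"gripper":0,"travel":[0,0,0],"twist":[0,0,0.135]},{"gripper":0,"travel":[32,-50,0],"twist":[0,0,0]},{"gripper":0,"travel":[32,-50,0],"twist":[0,0,0]},{"gripper":0,"travel":[32,-50,0],"twist":[0,0,0]},{"gripper":0,"travel":[32,-50,0],"twist":[0,0,0]},{"gripper":0,"travel":[32,-50,0],"twist":[0,0,0]},{"gripper":0,"travel":[32,-48,0],"twist":[0,0,0]},{"gripper":0,"travel":[0,0,0],"twist":[0,0,0]},{"gripper":0,"travel":[0,0,0],"twist":[0,0,0]}]'
```

```text
time: 1.48
ee_pos: [0.3955, -0.2245, 0.2311]
tcp_rot: [180.0, 0.0, -2.1]
wrist_force: [-0.3, -0.0, 1.0]
opening: -0.0
grasp_force: 0.0
```

Now descend to z ≈ 0.042 and shift towards the pull face (x ≈ 0.463).

```bash
python3 -m crank '[{"gripper":0,"travel":[0,0,50],"twist":[0,0,0]},{"gripper":0,"travel":[0,0,50],"twist":[0,0,0]},{"gripper":0,"travel":[0,0,50],"twist":[0,0,0]},{"gripper":0,"travel":[0,0,38],"twist":[0,0,0]},{"gripper":0,"travel":[20,3,0],"twist":[0,0,0]},{"gripper":0,"travel":[10,0,0],"twist":[0,0,0]},{"gripper":0,"travel":[0,0,0],"twist":[0,0,0]},{"gripper":0,"travel":[0,0,0],"twist":[0,0,0]}]'
python3 - <<'E'
from h import *
a=cv2.resize(bot.camera("top")[130:330,320:520,::-1],None,fx=3,fy=3); b=cv2.resize(bot.camera("scene")[200:320,150:290,::-1],None,fx=1.4,fy=1.4)
im=np.zeros((600,800,3),np.uint8); im[:,:600]=a; im[:168,604:800]=b; cv2.imwrite("pics/d1.png",im)
E
```

```text
time: 2.48
ee_pos: [0.4251, -0.229, 0.0437]
tcp_rot: [180.0, -0.0, -2.2]
wrist_force: [-0.1, -0.0, 0.2]
opening: -0.0002
grasp_force: 0.0
```

View pics/d1.png

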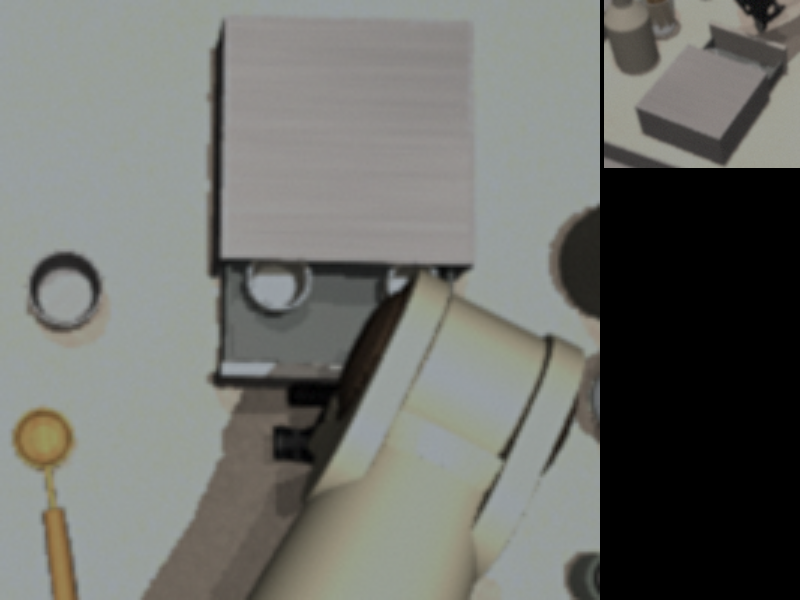

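The fingertip stands just in front of the black pull at (310,395), and the pots are upright at (278,288) and (405,285). I'll push gently.

```bash
python3 -m crank '[{"gripper":0,"travel":[10,0,0],"twist":[0,0,0]},{"gripper":0,"travel":[8,0,0],"twist":[0,0,0]},{"gripper":0,"travel":[8,0,0],"twist":[0,0,0]},{"gripper":0,"travel":[8,0,0],"twist":[0,0,0]},{"gripper":0,"travel":[8,0,0],"twist":[0,0,0]},{"gripper":0,"travel":[8,0,0],"twist":[0,0,0]},{"gripper":0,"travel":[8,0,0],"twist":[0,0,0]},{"gripper":0,"travel":[8,0,0],"twist":[0,0,0]},{"gripper":0,"travel":[8,0,0],"twist":[0,0,0]},{"gripper":0,"travel":[8,0,0],"twist":[0,0,0]},{"gripper":0,"travel":[8,0,0],"twist":[0,0,0]}]'
```

```text
time: 3.95
ee_pos: [0.5158, -0.232, 0.0432]
tcp_rot: [-180.0, 0.0, -2.1]
wrist_force: [-1.4, -1.5, -0.7]
opening: -0.0001
grasp_force: 0.9
```

```bash
python3 -m crank '[{"gripper":0,"travel":[6,0,0],"twist":[0,0,0]},{"gripper":0,"travel":[3,0,0],"twist":[0,0,0]},{"gripper":0,"travel":[0,0,0],"twist":[0,0,0]}]'
```

```text
time: 4.32
ee_pos: [0.5247, -0.2322, 0.0433]
tcp_rot: [-180.0, -0.0, -2.1]
wrist_force: [-0.2, -0.0, 0.1]
opening: -0.0005
grasp_force: 0.0
```

```bash
python3 -m crank '[{"gripper":0,"travel":[2,0,0],"twist":[0,0,0]},{"gripper":0,"travel":[2,0,0],"twist":[0,0,0]},{"gripper":0,"travel":[2,0,0],"twist":[0,0,0]}]'; python3 -m crank '[{"gripper":0,"travel":[2,0,0],"twist":[0,0,0]},{"gripper":0,"travel":[2,0,0],"twist":[0,0,0]}]'
```

```text
time: 4.7
ee_pos: [0.5304, -0.2325, 0.0433]
tcp_rot: [-180.0, 0.0, -2.1]
wrist_force: [-0.8, 0.5, 1.0]
opening: 0.0001
grasp_force: 0.8
time: 4.95
ee_pos: [0.5324, -0.2325, 0.0433]
tcp_rot: [-180.0, 0.3, -2.2]
wrist_force: [-19.2, 1.5, 10.7]
opening: 0.0005
grasp_force: 9.6
```

Stop reached (19 N). Back off, then go up.

```bash
python3 -m crank '[{"gripper":0,"travel":[-15,0,0],"twist":[0,0,0]},{"gripper":0,"travel":[-30,0,0],"twist":[0,0,0]},{"gripper":0,"travel":[0,0,-50],"twist":[0,0,0]},{"gripper":0,"travel":[0,0,-55],"twist":[0,0,0]},{"gripper":0,"travel":[0,0,-55],"twist":[0,0,0]},{"gripper":0,"travel":[0,0,-55],"twist":[0,0,0]},{"gripper":0,"travel":[0,0,-55],"twist":[0,0,0]},{"gripper":0,"travel":[0,0,0],"twist":[0,0,0]},{"gripper":0,"travel":[0,0,0],"twist":[0,0,0]}]' && python3 -m crank '[{"gripper":0,"travel":[12,-40,0],"twist":[0,0,0]},{"gripper":0,"travel":[12,-40,0],"twist":[0,0,0]},{"gripper":0,"travel":[12,-40,0],"twist":[0,0,0]},{"gripper":0,"travel":[12,-40,0],"twist":[0,0,0]},{"gripper":0,"travel":[12,-40,0],"twist":[0,0,0]},{"gripper":0,"travel":[12,-40,0],"twist":[0,0,0]},{"gripper":0,"travel":[12,-40,0],"twist":[0,0,0]},{"gripper":0,"travel":[12,-40,0],"twist":[0,0,0]},{"gripper":0,"travel":[12,-40,0],"twist":[0,0,0]},{"gripper":0,"travel":[12,-40,0],"twist":[0,0,0]},{"gripper":0,"travel":[12,-40,0],"twist":[0,0,0]},{"gripper":0,"travel":[8,-36,0],"twist":[0,0,0]}]'
python3 - <<'E'
from h import *
a=cv2.resize(bot.camera("top")[110:310,320:520,::-1],None,fx=2,fy=2); b=cv2.resize(bot.camera("scene")[200:340,320:460,::-1],None,fx=2.8,fy=2.8)
im=np.zeros((400,800,3),np.uint8); im[:,:400]=a; im[:392,404:796]=b; cv2.imwrite("pics/l1.png",im)
E
```

```text
time: 6.08
ee_pos: [0.4894, -0.2311, 0.313]
tcp_rot: [180.0, -0.0, -2.1]
wrist_force: [0.5, -0.4, -1.0]
opening: -0.0005
grasp_force: 0.0
time: 7.58
ee_pos: [0.6329, 0.1295, 0.3214]
tcp_rot: [-175.0, 0.2, 9.4]
wrist_force: [-0.3, 0.2, -0.6]
opening: 0.0001
grasp_force: 0.0
```

View pics/l1.png

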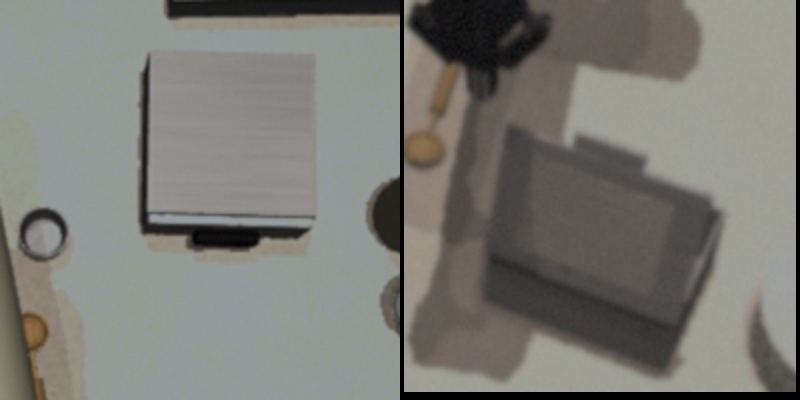

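The drawer looks shut: its front is flush at row 220 of the left panel. The lid is still open, with the tool near (480,80) in the scene crop. The sideways move was speed-limited, so I'll let it settle.

```bash
python3 -m crank '[{"gripper":0,"travel":[0,0,0],"twist":[0,0,0]},{"gripper":0,"travel":[0,0,0],"twist":[0,0,0]}]'; python3 -c "
from h import *
print(bot.get_obs()['q'])"
```

```text
time: 7.92
ee_pos: [0.6326, 0.128, 0.3231]
tcp_rot: [-175.0, 0.1, 9.3]
wrist_force: [0.3, 0.5, -0.0]
opening: 0.0002
grasp_force: 0.0
[  9.23370819  23.62906866  43.04193122 109.51810747   5.0020813
 179.94028897]
```

Joint 6 hit its limit, which tilted the tool by 5°. I'll level it and turn the yaw to about 86°, so that tool x points along world +y and tool y along world +x.

```bash
python3 -m crank '[{"gripper":0,"travel":[0,0,0],"twist":[-0.087,0,0]},{"gripper":0,"travel":[0,0,0],"twist":[0,0,-0.168]},{"gripper":0,"travel":[0,0,0],"twist":[0,0,-0.168]},{"gripper":0,"travel":[0,0,0],"twist":[0,0,-0.168]},{"gripper":0,"travel":[0,0,0],"twist":[0,0,-0.168]},{"gripper":0,"travel":[0,0,0],"twist":[0,0,-0.168]},{"gripper":0,"travel":[0,0,0],"twist":[0,0,-0.168]},{"gripper":0,"travel":[0,0,0],"twist":[0,0,-0.168]},{"gripper":0,"travel":[0,0,0],"twist":[0,0,-0.168]},{"gripper":0,"travel":[0,0,0],"twist":[0,0,0]},{"gripper":0,"travel":[0,0,0],"twist":[0,0,0]}]'
```

```text
time: 9.3
ee_pos: [0.6346, 0.1182, 0.3236]
tcp_rot: [-179.8, -0.4, 87.2]
wrist_force: [-0.3, -0.7, -0.1]
opening: -0.0002
grasp_force: 0.0
```

```bash
python3 -m crank '[{"gripper":0,"travel":[30,-2,0],"twist":[0,0,0]},{"gripper":0,"travel":[30,-2,0],"twist":[0,0,0]},{"gripper":0,"travel":[30,-2,0],"twist":[0,0,0]},{"gripper":0,"travel":[32,-2,0],"twist":[0,0,0]},{"gripper":0,"travel":[0,0,0],"twist":[0,0,0]},{"gripper":0,"travel":[0,0,0],"twist":[0,0,0]}]' && python3 -m crank '[{"gripper":0,"travel":[0,0,30],"twist":[0,0,0]},{"gripper":0,"travel":[0,0,30],"twist":[0,0,0]},{"gripper":0,"travel":[0,0,30],"twist":[0,0,0]},{"gripper":0,"travel":[0,0,18],"twist":[0,0,0]},{"gripper":0,"travel":[0,0,0],"twist":[0,0,0]}]'
python3 - <<'E'
from h import *
a=cv2.resize(bot.camera("top")[150:300,150:300,::-1],None,fx=2.6,fy=2.6); b=cv2.resize(bot.camera("scene")[200:340,320:460,::-1],None,fx=2.8,fy=2.8)
im=np.zeros((400,800,3),np.uint8); im[:390,:390]=a; im[:392,404:796]=b; cv2.imwrite("pics/l2.png",im)
E
```

```text
time: 10.05
ee_pos: [0.6322, 0.2403, 0.3243]
tcp_rot: [-179.8, -0.4, 87.3]
wrist_force: [0.6, -0.5, 0.4]
opening: -0.0001
grasp_force: 0.0
time: 10.68
ee_pos: [0.6314, 0.2402, 0.2153]
tcp_rot: [-179.7, -0.4, 87.3]
wrist_force: [0.8, 0.1, -0.1]
opening: 0.0001
grasp_force: 0.0
```

View pics/l2.png

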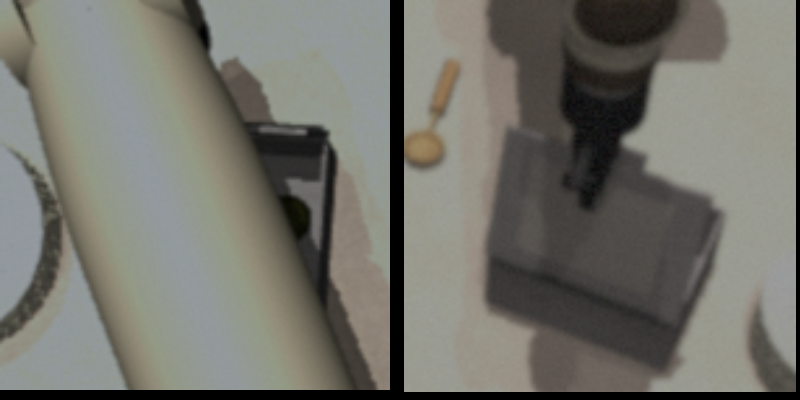

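The fingers hang behind the lid at (580,190) in the scene crop. I'll pull towards the robot along the arc.

```bash
python3 -m crank '[{"gripper":0,"travel":[0,-10,0],"twist":[0,0,0]},{"gripper":0,"travel":[0,-10,0],"twist":[0,0,0]},{"gripper":0,"travel":[0,-8,0],"twist":[0,0,0]},{"gripper":0,"travel":[0,-6,0],"twist":[0,0,0]},{"gripper":0,"travel":[0,-6,1],"twist":[0,0,0]},{"gripper":0,"travel":[0,-6,3],"twist":[0,0,0]},{"gripper":0,"travel":[0,-6,3],"twist":[0,0,0]},{"gripper":0,"travel":[0,-6,3],"twist":[0,0,0]},{"gripper":0,"travel":[0,-6,4],"twist":[0,0,0]}]' && python3 -m crank '[{"gripper":0,"travel":[0,-6,5],"twist":[0,0,0]},{"gripper":0,"travel":[0,-6,5],"twist":[0,0,0]},{"gripper":0,"travel":[0,-6,6],"twist":[0,0,0]},{"gripper":0,"travel":[0,-6,6],"twist":[0,0,0]},{"gripper":0,"travel":[0,-5,6],"twist":[0,0,0]}]'
python3 - <<'E'
from h import *
b=cv2.resize(bot.camera("scene")[200:340,320:460,::-1],None,fx=2.8,fy=2.8)
cv2.imwrite("pics/l3.png",b)
E
```

```text
time: 11.9
ee_pos: [0.5675, 0.2446, 0.2025]
tcp_rot: [-179.8, -0.5, 87.4]
wrist_force: [2.7, -0.3, 2.6]
opening: -0.0001
grasp_force: 1.3
time: 12.52
ee_pos: [0.5384, 0.2461, 0.1743]
tcp_rot: [-179.8, -0.4, 87.4]
wrist_force: [0.8, 0.2, 2.2]
opening: 0.0
grasp_force: 1.2
```

View pics/l3.png

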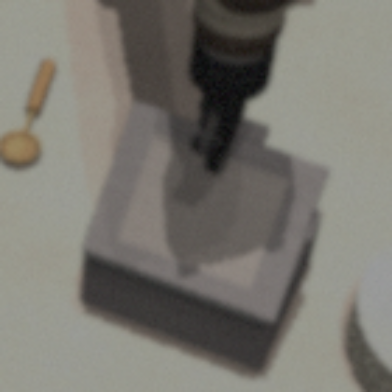

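The lid is following, with the fingertip on its outer face at (212,165). I'll continue down.

```bash
python3 -m crank '[{"gripper":0,"travel":[0,-4,7],"twist":[0,0,0]},{"gripper":0,"travel":[0,-4,7],"twist":[0,0,0]},{"gripper":0,"travel":[0,-4,7],"twist":[0,0,0]},{"gripper":0,"travel":[0,-3,7],"twist":[0,0,0]},{"gripper":0,"travel":[0,-2,7],"twist":[0,0,0]},{"gripper":0,"travel":[0,-2,7],"twist":[0,0,0]},{"gripper":0,"travel":[0,-1,7],"twist":[0,0,0]},{"gripper":0,"travel":[0,0,7],"twist":[0,0,0]},{"gripper":0,"travel":[0,0,7],"twist":[0,0,0]},{"gripper":0,"travel":[0,0,7],"twist":[0,0,0]},{"gripper":0,"travel":[0,0,4],"twist":[0,0,0]}]' && python3 -m crank '[{"gripper":0,"travel":[0,0,4],"twist":[0,0,0]},{"gripper":0,"travel":[0,0,2],"twist":[0,0,0]}]' && python3 -m crank '[{"gripper":0,"travel":[0,0,2],"twist":[0,0,0]},{"gripper":0,"travel":[0,0,1],"twist":[0,0,0]}]'
```

```text
time: 13.95
ee_pos: [0.5185, 0.2475, 0.1001]
tcp_rot: [-179.8, -0.4, 87.4]
wrist_force: [-1.7, -0.1, 2.7]
opening: 0.0001
grasp_force: 1.0
time: 14.2
ee_pos: [0.5186, 0.2476, 0.0945]
tcp_rot: [-179.8, -0.4, 87.4]
wrist_force: [-0.2, -0.1, 1.8]
opening: 0.0
grasp_force: 1.0
time: 14.45
ee_pos: [0.5186, 0.2477, 0.0917]
tcp_rot: [-179.8, -0.4, 87.4]
wrist_force: [-1.4, -0.3, 1.6]
opening: 0.0
grasp_force: 1.0
```

```bash
python3 -m crank '[{"gripper":0,"travel":[0,0,1],"twist":[0,0,0]},{"gripper":0,"travel":[0,0,1],"twist":[0,0,0]}]' && python3 -m crank '[{"gripper":0,"travel":[0,0,1],"twist":[0,0,0]},{"gripper":0,"travel":[0,0,0],"twist":[0,0,0]}]'
```

```text
time: 14.7
ee_pos: [0.5187, 0.2477, 0.091]
tcp_rot: [-179.9, -0.5, 87.4]
wrist_force: [-6.5, -2.2, 14.5]
opening: -0.0001
grasp_force: 7.5
time: 14.95
ee_pos: [0.5187, 0.2477, 0.091]
tcp_rot: [-179.9, -0.5, 87.4]
wrist_force: [-8.4, -2.8, 16.9]
opening: -0.0002
grasp_force: 8.2
```

At the stop (17 N at z = 0.091). I'll lift clear, swing back over the spoon side and check.

```bash
python3 -m crank '[{"gripper":0,"travel":[0,0,-20],"twist":[0,0,0]},{"gripper":0,"travel":[0,0,-50],"twist":[0,0,0]},{"gripper":0,"travel":[0,0,-50],"twist":[0,0,0]},{"gripper":0,"travel":[0,0,-50],"twist":[0,0,0]},{"gripper":0,"travel":[0,0,-40],"twist":[0,0,0]},{"gripper":0,"travel":[-30,-25,0],"twist":[0,0,0]},{"gripper":0,"travel":[-40,-25,0],"twist":[0,0,0]},{"gripper":0,"travel":[-40,-25,0],"twist":[0,0,0]},{"gripper":0,"travel":[-40,-15,0],"twist":[0,0,0]},{"gripper":0,"travel":[-40,-10,0],"twist":[0,0,0]},{"gripper":0,"travel":[-30,0,0],"twist":[0,0,0]},{"gripper":0,"travel":[0,0,0],"twist":[0,0,0]}]'
python3 - <<'E'
from h import *
a=bot.camera("top")[100:350,100:580,::-1]; b=bot.camera("scene")[150:400,100:540,::-1]
im=np.zeros((504,480,3),np.uint8); im[:250]=a; im[254:504,:440]=b; cv2.imwrite("pics/f.png",cv2.resize(im,None,fx=1.19,fy=1.19))
E
```

```text
time: 16.45
ee_pos: [0.4094, 0.0293, 0.2976]
tcp_rot: [-179.9, -0.4, 87.3]
wrist_force: [0.6, 0.1, 0.5]
opening: 0.0004
grasp_force: 0.0
```

View pics/f.png

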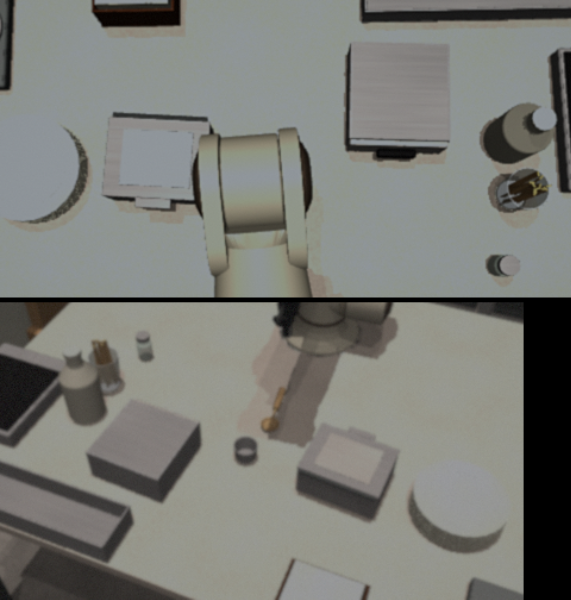

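The lid lies flat on the box at (155,158), the drawer front is flush at (398,145), and the other things are where they were.

```bash
python3 -c "
from workcell import bot
print(bot.job_done())"
```

```text
the job is handed in; nothing more can be done
None
```

I pushed the drawer and the lid gently to their stops (about 19 N and 17 N), saw nothing else move in the final pictures, and handed the job in at about 16.5 s; no verdict came back, and the pots were out of sight once the drawer was shut.

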